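Tighten the lap nut at the bottom of the glass grinder's hub

TASK

The brass nut at the bottom of the glass grinder's deep hub is loose. Take the T-handle socket wrench from its wooden stand, lower its socket over the nut and turn the nut clockwise (seen from above) until it stops, fully home. Then lift the wrench out and put it back upright in its stand, right down and without dropping it; touch the nut only with the wrench and leave the bottle, the tin and the goggles where they are.

Things in the scene. Friction and masses are not known exactly. Their poses are not given: they have to be found in the camera images.
- grinder: Flat-lap glass grinder, fixed to the table: green base 190 x 190 x 45 mm, white round splash pan (diameter 184 mm, rim 78 mm above the table), dark lap disc, and in the middle an upright aluminium hub tube, outer diameter 64 mm, bore 47 mm, rim 135 mm above the table. Origin: centre of the underside, on the hub's axis; z up. Place and yaw vary; it may be to the left or the right.
- hub_mouth (a point): Centre of the hub's bore at its upper rim, 135 mm above the table. The bore is 90 mm deep; its flat floor is 45 mm above the table. A short yellow stripe on the rim shows where the nut's yellow mark points when the nut is fully home.
- nut_top (a point): Centre of the top face of the brass square nut at the bottom of the bore, 61 mm above the table. Nut: 18 mm across flats, 15 mm high, upper edge bevelled over 3.5 mm, underside 1 mm above the bore's floor; a stud end, 10 mm in diameter, stands 5 mm out of it. z up on the hub's axis, x to the corner with the yellow mark (other corners every 90 degrees); turns with the nut.
- nut (a joint): Angle of the nut, rad, growing as it is turned clockwise seen from above (tightened). It starts loose, between 0.15 and 0.65; the hard stop, fully home, is at 1.35. Oiled; turning takes about 0.15 N m and the nut stays where it is left; it does not move up or down.
- wrench: Long T-handle socket wrench, about 0.4 kg, standing upright in its stand, socket down. Origin: centre of the socket's lower end; z up along the stem, x along the T bar. Stem 14 mm in diameter; at the top a red grip block (44 mm along x, 16 mm along y, 165 to 191 mm above the lower end) with a steel T bar, 12 mm in diameter and 130 mm long, through it at 178 mm.
- wrench_grip (a point): Centre of the wrench's red grip block, 178 mm above the socket's lower end, on the stem's axis. Grasp it across y (16 mm).
- socket_mouth (a point): Centre of the socket's open lower end; axes as the wrench. Outside about 35 mm across corners; inside a square 20.4 mm across flats, 27 mm deep, with a corner along x and every 90 degrees (loose on the nut: about 8 degrees of play either way). Pushed right down on the nut it stands on the bore's floor, 45 mm above the table.
- stand: Wooden tool stand, a block 90 x 90 x 55 mm fixed to the table, with a round hole in its middle, 46 mm in diameter and 45 mm deep, open at the top. Origin: centre of the underside. Its place and yaw vary; it may be to the left or the right.
- stand_floor (a point): Centre of the flat floor of the stand's hole, 10 mm above the table; the socket's lower end rests on it.
- bottle: Loose green glass bottle, upright, 66 mm in diameter, 200 mm tall, origin under its centre. Bystander.
- tin: Loose open brass-coloured tin, 84 mm in diameter, 100 mm tall, origin under its centre. Bystander.
- goggles: Loose black goggles with two amber lenses lying face up, about 60 x 140 x 33 mm, origin under the centre. Bystander.
Mind the look-alikes: they are no part of the job. Of the things like the wrench, leave any that is orange or turquoise; of the rest the larger one is meant.

How it is judged (in metres and radians):
On the way, in this order (a step that is already met when the one before it is completed fails the run):
1. the socket is down over the nut: its lower end at least 8 mm below the nut's top, upright and centred (z of socket_mouth in the frame of nut_top below -0.008 m and horizontal distance between socket_mouth and nut_top below 0.005 m and angle between wrench's own z axis and vertical below 0.12 rad), for 0.1 s.
2. the nut is turned to within 0.06 rad of its stop with the socket still over it (value of joint nut above 1.29 rad and z of socket_mouth in the frame of nut_top below -0.005 m and horizontal distance between socket_mouth and nut_top below 0.006 m), for 0.1 s.
At the end, for the whole second after the job is handed in: The nut is within 0.06 rad of its stop (at 1.29 rad or more); the wrench stands upright (within 0.1 rad) and at rest in the stand's hole, its lower end within 8 mm of the hole's centre and 5 mm of its floor; bottle, tin and goggles are within 30 mm of where they started (value of joint nut above 1.29 rad and horizontal distance between socket_mouth and stand_floor below 0.008 m and z of socket_mouth in the frame of stand_floor below 0.005 m and angle between wrench's own z axis and vertical below 0.1 rad and linear speed of wrench below 0.02 m/s and distance of each of bottle, tin, goggles from where it was at the start of the episode below 0.03 m); the robot touches nothing.
It fails at once if the nut is touched by the robot instead of the wrench (contact force between any of the fingers, the arm and nut above 0.5 N).
It fails at once if the wrench is dropped: it moves faster than 0.6 m/s while not held by the fingers (linear speed of wrench above 0.6 m/s and not (contact force between the fingers and wrench above 0.5 N)).
It fails at once if the bottle, the tin or the goggles are moved by more than 30 mm (distance of any of bottle, tin, goggles from where it was at the start of the episode above 0.03 m).
It also fails if it takes over 58 s, if anything falls off the work surface, if the arm or the gripper's body presses on something with over 40 N, if the wrist force passes 120 N, or if a joint passes its speed limit or range.

ROBOT

A 6-joint arm with a two-finger parallel gripper is mounted at the origin on the work surface. World frame = base frame: x ahead of the robot, y to its left, z up, the work surface at z = 0. Lengths are in mm, angles in rad, forces in N, time in s.
With the tool pointing down it reaches from about 275 to 875 mm from the base axis. Payload 12.5 kg.
Tool frame: the origin (TCP) lies midway between the tips of the shut fingers; the grasp point (between the pads) lies 19 mm behind it; z points along the fingers, x is the direction in which the jaws open and shut, and the axes are right-handed (so a half turn about z gives the same grasp; the last joint's range is limited). The gripper opens to 85 mm and grips with 20 to 120 N. Pads are 22 mm wide; open, the fingers measure 114 mm over their backs; the gripper's body (76 mm by 85 mm) begins 54 mm behind the grasp point. The pads swing forward as they close: fully open they stand 13 mm farther back than shut.
Start: joints at [1.064, 0.351, 1.652, -0, 1.139, -0.085], TCP at [225.14, 501.793, 200.69] pointing down, gripper open.
Joint ranges: [-2.75, 2.75], [-0.79, 2.1], [0.01, 2.65], [-1.57, 4.71], [0.07, 3.14], [-2.87, 2.87]. Speed limits (rad/s): [2.22, 2.22, 2.79, 3.14, 3.14, 3.14].

INTERFACE

Orientations are given as a unit quaternion [x, y, z, w].
In Python, from workcell import env gives the robot as it stands.
- The arm moves only by the tool play_rows, never from a script. Its argument "moves" is a list of rows, each a list of 7 numbers: the turn, a rotation vector about the world's x, y, z in degrees, then the shift along the world's x, y, z in cm, then the closure, from -1 (fully open) to 1 (shut). A call has 1 to 5 rows; each row is the pose to reach, as a shift and turn from the pose commanded when the call began; what a row does not reach only later rows make up. A row lasts 1/12 s, in which the tool goes at most 41.7 mm and 7.16 degrees, less where a joint would pass 70% of its speed; a pose out of reach is approached as far as the arm can. A call with a gripper value outside its range is refused whole. The fingers move at their own pace and stop on an object; "newtons" is the grip in N (left out, the last holds). Time passes only in rows, so rows that repeat a pose let the fingers close. It gives the time, the measured TCP pose, the force and the opening at its end, in the units of the state.
- env.sense(): the state, without advancing time (a new reading comes with each control period).
- env.camera(name): name is "side" or "top"; returns a dict with "image" (420x560x3 uint8, red, green, blue), "fx", "fy", "cx", "cy" (pixels), "world_from_camera" (4x4, takes a point from camera to world coordinates). Camera axes: x right, y up, looking along -z (the intrinsics and any distortion apply to the point x, -y, -z); pixel columns grow to the right and rows downward; lengths in mm; the calibration is good to about 2 mm. A picture is of the moment at which its call begins. There is no depth.
- env.sign_off(): hands the job in, once; it reports no verdict.
The state is a dict: "time": time; "joints": joint angles; "dq": joint speeds; "joint_torque": joint torques, N m; "tool_pos": TCP position; "eef_rot": TCP orientation; "ft_force": force on the tool from outside, world axes, zero at the start; "torque": the same for the moment, N m; "finger_gap": finger opening in mm.
Only numpy, scipy, OpenCV 4.12 (cv2) and the standard library are available. Lean on these libraries where they do the work, as an engineer would, in place of code of your own. Each camera call takes 0.05 s, during which the arm holds its last target.

## Working session

There is one attempt and no reset: what is moved stays moved. The work goes in short steps, Python scripts to look and compute and a tool call to move; the robot and the scene stay as the last step left them, time stands still between calls to the robot, and variables do not carry over. Pictures are saved under pics/ and viewed, and the job is handed in when it is done.

Besides the shell and the picture viewer there is one more tool, called after ">>>" as name(argument=value, ...) on one line, values as JSON. play_rows: Moves the arm, as the interface text tells. Its arguments: {"type":"object","properties":{"moves":{"type":"array","items":{"type":"array","items":{"type":"number"}}},"newtons":{"type":"number"}},"required":["moves"]}

```bash
ls; mkdir -p pics; python3 - <<'E'
from workcell import env
import cv2
for n in("side","top"):
    c=env.camera(n); cv2.imwrite(f"pics/{n}0.png",c["image"][:,:,::-1])
    print(n,{k:v for k,v in c.items() if k!="image"})
print(env.sense())
E
```

```text
pics
side {'fx': 382.3649424926447, 'fy': 382.3649424926447, 'cx': 283.01904425982525, 'cy': 203.53105837818552, 'world_from_camera': array([[-9.56478857e-01,  1.80011597e-01, -2.29660667e-01,
         3.52809902e+02],
       [-2.91799264e-01, -5.93220409e-01,  7.50295099e-01,
         5.12077190e+02],
       [-1.17757566e-03,  7.84656212e-01,  6.19930030e-01,
         6.35118385e+02],
       [ 0.00000000e+00,  0.00000000e+00,  0.00000000e+00,
         1.00000000e+00]])}
top {'fx': 436.76704641481695, 'fy': 436.76704641481695, 'cx': 283.3112765386763, 'cy': 206.88839095798565, 'world_from_camera': array([[ 6.53149190e-03,  9.94872401e-01, -1.00926928e-01,
         4.27430412e+02],
       [-9.99904453e-01,  7.72729884e-03,  1.14618422e-02,
        -7.03107027e+01],
       [ 1.21829630e-02,  1.00842422e-01,  9.94827815e-01,
         1.21206275e+03],
       [ 0.00000000e+00,  0.00000000e+00,  0.00000000e+00,
         1.00000000e+00]])}
{'time': 0.1, 'joints': array([ 1.06443425e+00,  3.51215491e-01,  1.65231120e+00, -1.02720442e-05,
        1.13909034e+00, -8.45957038e-02]), 'dq': array([-0.00170353, -0.00147107, -0.00168138, -0.00016444, -0.0004052 ,
        0.00047861]), 'joint_torque': array([ 4.48858937e-04, -5.06822956e+01, -2.91876143e+01, -2.08557849e-04,
        2.70177072e-03,  6.01499914e-05]), 'tool_pos': array([224.98382517, 501.54510691, 200.21270435]), 'eef_rot': array([ 8.39454698e-01,  5.43429432e-01, -4.49747040e-04,  2.45128533e-04]), 'ft_force': array([-0.69769805, -0.64654056, -0.44200159]), 'torque': array([ 0.00255026,  0.0078786 , -0.02225737]), 'finger_gap': 85.49779233406102}
```

View pics/side0.png

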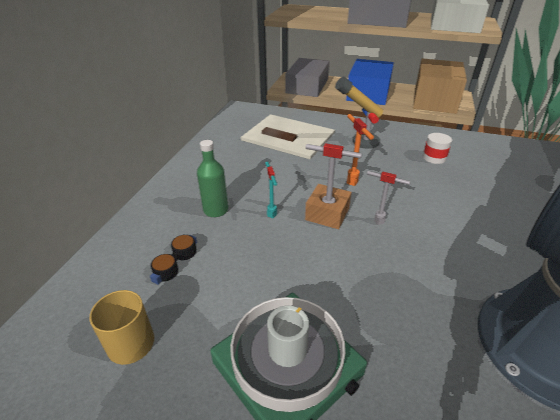

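View pics/top0.png

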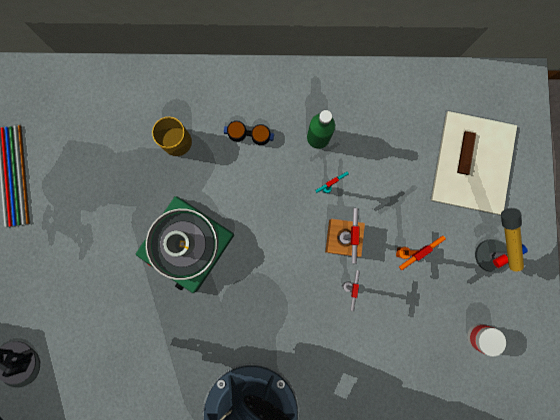

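```bash
cat > h.py <<'E'
from workcell import env
import cv2, numpy as np
def cam(n):
    c=env.camera(n); c["n"]=n; return c
def ray(c,u,v):
    d=np.array([(u-c["cx"])/c["fx"],-(v-c["cy"])/c["fy"],-1.0]); T=c["world_from_camera"]
    return T[:3,3],T[:3,:3]@d
def plane(c,u,v,z):
    o,d=ray(c,u,v); return o+d*(z-o[2])/d[2]
def tri(r1,r2):
    (o1,d1),(o2,d2)=r1,r2
    A=np.stack([d1,-d2],1); s=np.linalg.lstsq(A,o2-o1,rcond=None)[0]
    p,q=o1+d1*s[0],o2+d2*s[1]; return (p+q)/2,np.linalg.norm(p-q)
def proj(c,p):
    T=c["world_from_camera"]; q=T[:3,:3].T@(np.array(p)-T[:3,3])
    return c["cx"]-c["fx"]*q[0]/q[2], c["cy"]+c["fy"]*q[1]/q[2]
def crop(c,u0,u1,v0,v1,k,f):
    im=c["image"][v0:v1,u0:u1,::-1]; im=cv2.resize(im,None,fx=k,fy=k,interpolation=cv2.INTER_CUBIC); cv2.imwrite("pics/"+f,im)
E
python3 - <<'E'
from h import *
t=cam("top");s=cam("side")
print(proj(t,[225,502,200]))
crop(t,310,380,195,315,5,"t_w.png")
crop(t,130,240,190,295,5,"t_g.png")
crop(s,290,420,130,235,6,"s_w.png")
crop(s,205,370,285,420,4,"s_g.png")
E
```

```text
(np.float64(22.140122823234606), np.float64(340.1818437218244))
```

View pics/t_w.png

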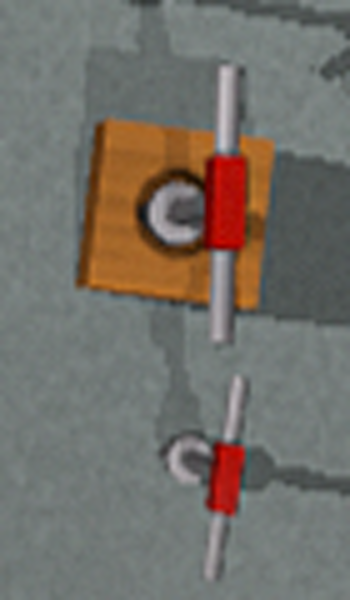

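View pics/t_g.png

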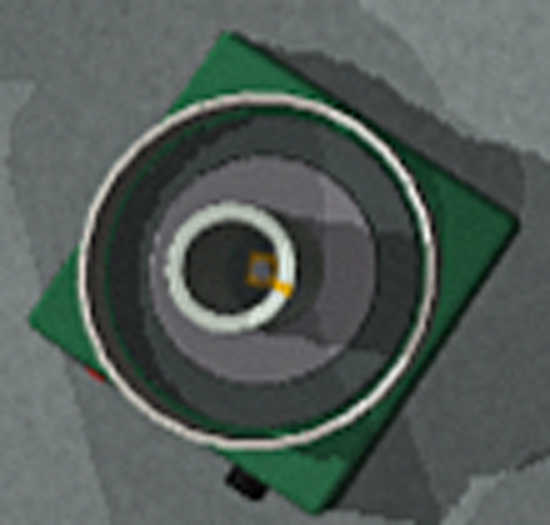

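View pics/s_w.png

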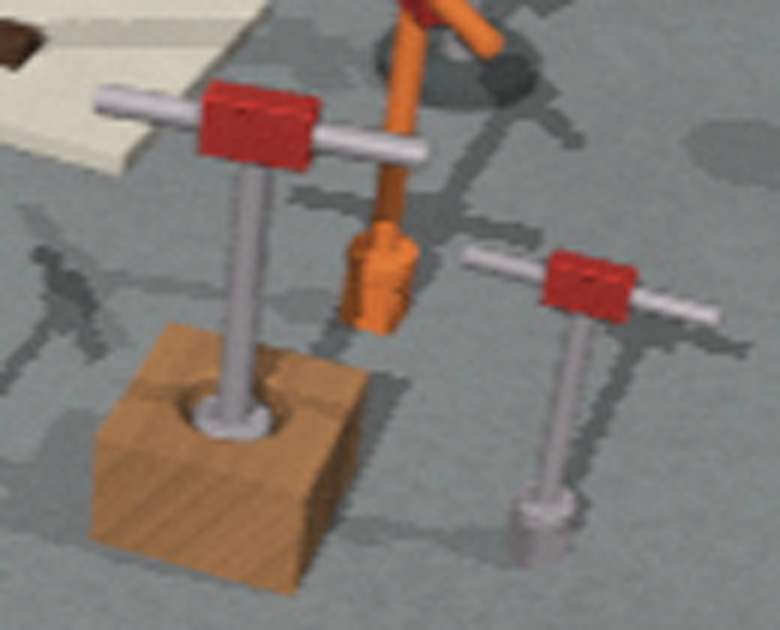

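View pics/s_g.png

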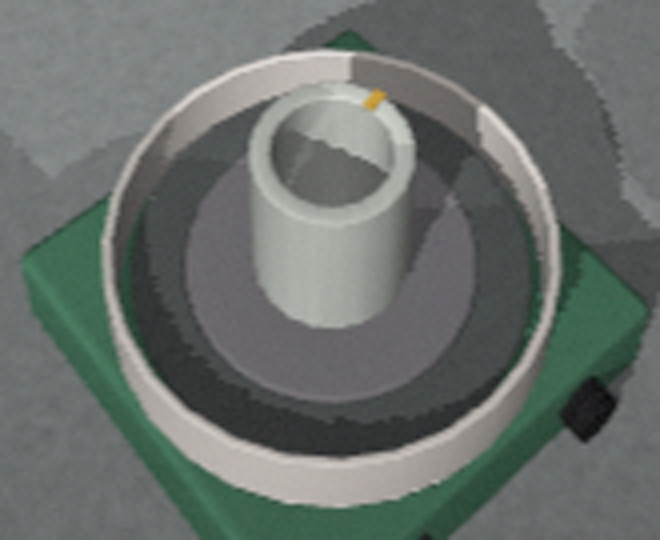

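```bash
python3 - <<'E'
from h import *
t=cam("top");s=cam("side")
def red(c,u0,u1,v0,v1):
    im=c["image"].astype(int); m=((im[...,0]>90)&(im[...,1]<60)&(im[...,2]<60)).astype(np.uint8)
    m2=np.zeros_like(m); m2[v0:v1,u0:u1]=m[v0:v1,u0:u1]
    ys,xs=np.nonzero(m2); 
    return xs.mean(),ys.mean(),cv2.minAreaRect(np.stack([xs,ys],1).astype(np.float32)),len(xs)
rt=red(t,345,365,215,250); rs=red(s,315,350,140,162); print(rt,rs)
print("tri grip",tri(ray(t,*rt[:2]),ray(s,*rs[:2])))
print("grip top plane191/178",plane(t,rt[0],rt[1],188),plane(s,rs[0],rs[1],188))
# bar ends from crops, top: (228,68),(221,340)/5 ; side (100,98),(424,152)/6
e=[plane(t,310+228/5,195+66/5,188),plane(t,310+221/5,195+341/5,188)]; print("ends",e,np.linalg.norm(e[0]-e[1]))
e=[tri(ray(t,310+228/5,195+66/5),ray(s,290+97/6,130+98/6)),tri(ray(t,310+221/5,195+341/5),ray(s,290+428/6,130+152/6))]; print(e)
# stand top corners (top view) z=55
P=[plane(t,310+u/5,195+v/5,55) for u,v in [(105,121),(274,142),(261,308),(86,286)]]
print(np.array(P),np.mean(P,0),[np.linalg.norm(P[i]-P[i-1]) for i in range(4)])
P=[plane(s,290+u/6,130+v/6,55) for u,v in [(173,324),(369,373),(304,500),(97,437)]]
print(np.array(P),np.mean(P,0),[np.linalg.norm(P[i]-P[i-1]) for i in range(4)])
# hub
a=np.array([plane(t,130+u/5,190+v/5,135) for u,v in [(165,268),(298,268),(231,201),(231,334)]]);print(a,a.mean(0))
a=np.array([plane(s,205+u/4,285+v/4,135) for u,v in [(248,150),(416,150),(332,83),(332,226)]]);print(a,a.mean(0))
print("stripe",plane(t,130+284/5,190+289/5,135),plane(s,205+375/4,285+100/4,135))
print("nut",plane(t,130+262/5,190+269/5,61))
c=t["image"][232:258,165:200]
cv2.imwrite("pics/nut.png",cv2.resize(c[:,:,::-1],None,fx=20,fy=20,interpolation=cv2.INTER_NEAREST))
E
```

```text
(np.float64(354.51633986928107), np.float64(235.18300653594773), ((353.9878234863281, 235.10975646972656), (9.938838005065918, 18.99422264099121), 6.340191841125488), 153) (np.float64(332.6467889908257), np.float64(150.62385321100916), ((332.5540771484375, 150.67568969726562), (18.41268539428711, 12.001126289367676), 9.462322235107422), 218)
tri grip (array([ 466.43917703, -249.63273172,  187.44166706]), np.float64(1.046817071034761))
grip top plane191/178 [ 465.89982028 -249.60764039  188.        ] [ 466.81661759 -248.62014119  188.        ]
ends [array([ 529.53654036, -252.80375821,  188.        ]), array([ 400.67447071, -248.22033605,  188.        ])] 128.94355646026864
[(array([ 529.98338919, -253.07254719,  186.21843597]), np.float64(0.5460069591582727)), (array([ 400.98655401, -248.32964218,  187.18796198]), np.float64(0.669033704205575))]
[[ 512.89905855 -210.66111735   55.        ]
 [ 502.37396951 -300.60288683   55.        ]
 [ 414.60845187 -292.64607008   55.        ]
 [ 425.55434775 -200.22901445   55.        ]] [ 463.85895692 -251.03477218   55.        ] [np.float64(87.96
[... 311 characters left out ...]
304759   55.        ] [np.float64(87.74599060904889), np.float64(88.06209714529291), np.float64(91.99486184887162), np.float64(89.45445709101297)]
[[444.0205335  211.42623852 135.        ]
 [444.45868513 146.43087109 135.        ]
 [477.0597388  180.20884675 135.        ]
 [412.1026322  178.18233057 135.        ]] [444.41039741 179.06207174 135.        ]
[[476.51897673 191.69811874 135.        ]
 [415.69656622 173.19623235 135.        ]
 [454.72368014 153.12680094 135.        ]
 [437.12380562 213.00283474 135.        ]] [446.01575718 182.75599669 135.        ]
stripe [434.1634112  152.98220854 135.        ] [436.42653234 155.91428814 135.        ]
nut [444.97980821 180.11819884  61.        ]
```

View pics/nut.png

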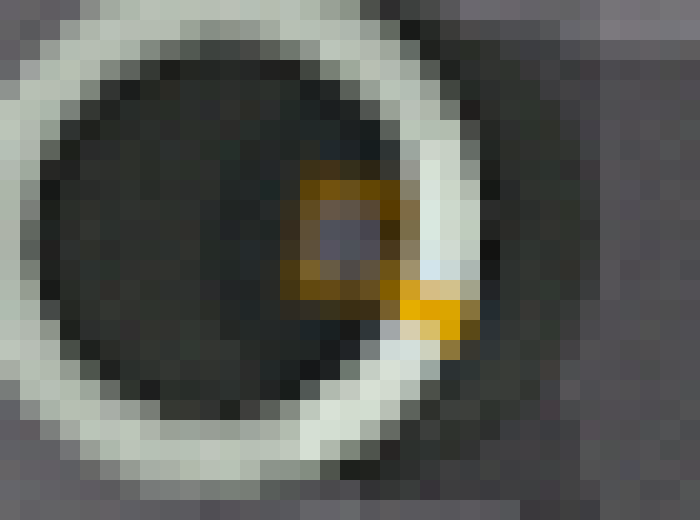

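>>> play_rows(moves=[[0, 0, 5, 0, -2, 3, -1], [0, 0, 10, 1, -5, 6, -1], [0, 0, 15, 2, -8.5, 9, -1], [0, 0, 20, 3, -12, 10, -1], [0, 0, 22, 4.5, -16, 10, -1]])

```text
time: 0.72
tool_pos: [269.3, 344.9, 303.4]
eef_rot: [0.718, 0.696, 0.002, -0.0]
ft_force: [1.9, 0.4, 0.2]
finger_gap: 84.8
```

>>> play_rows(moves=[[0, 0, 0, 1.3, -4, 0, -1], [0, 0, 0, 2.6, -8, 0, -1], [0, 0, 0, 3.9, -12, 0, -1], [0, 0, 0, 5.2, -16, 0, -1], [0, 0, 0, 6.5, -20, 0, -1]])

```text
time: 1.13
tool_pos: [333.1, 145.4, 300.8]
eef_rot: [0.72, 0.694, 0.0, 0.0]
ft_force: [0.2, 1.5, 0.5]
finger_gap: 85.1
```

>>> play_rows(moves=[[0, 0, 0, 1.3, -4, 0, -1], [0, 0, 0, 2.6, -8, 0, -1], [0, 0, 0, 3.9, -12, 0, -1], [0, 0, 0, 5.2, -16, 0, -1], [0, 0, 0, 6.5, -20, 0, -1]])

```text
time: 1.55
tool_pos: [397.6, -53.1, 300.8]
eef_rot: [0.72, 0.693, 0.0, 0.0]
ft_force: [1.2, 1.3, -0.0]
finger_gap: 85.3
```

>>> play_rows(moves=[[0, 0, 0, 1.4, -4, 0, -1], [0, 0, 0, 2.8, -8, 0, -1], [0, 0, 0, 4.2, -12, 0, -1], [0, 0, 0, 5.6, -16, 0, -1], [0, 0, 0, 6.9, -19.6, 0, -1]])

```text
time: 1.97
tool_pos: [466.7, -249.2, 300.5]
eef_rot: [0.721, 0.693, 0.0, 0.0]
ft_force: [0.8, 1.4, 0.4]
finger_gap: 85.6
```

>>> play_rows(moves=[[0, 0, 0, 0, 0, -2, -1], [0, 0, 0, 0, 0, -4, -1], [0, 0, 0, 0, 0, -5, -1], [0, 0, 0, 0, 0, -5, -1], [0, 0, 0, 0, 0, -5, -1]])

```text
time: 2.38
tool_pos: [466.6, -246.6, 251.0]
eef_rot: [0.72, 0.694, -0.0, -0.0]
ft_force: [0.3, 0.5, 0.3]
finger_gap: 85.5
```

```bash
python3 - <<'E'
from h import *
t=cam("top");s=cam("side");x=env.sense();print(x["tool_pos"],x["eef_rot"],x["joints"])
crop(t,290,430,170,320,4,"t1.png");crop(s,270,430,70,235,4,"s1.png")
E
```

```text
[ 467.09019941 -246.83334317  251.95167485] [7.20147090e-01 6.93820761e-01 1.95084752e-04 9.39274424e-04] [-5.74252387e-01  2.60443043e-01  1.64470980e+00 -5.07592035e-05
  1.23452177e+00 -2.10779879e+00]
```

View pics/s1.png

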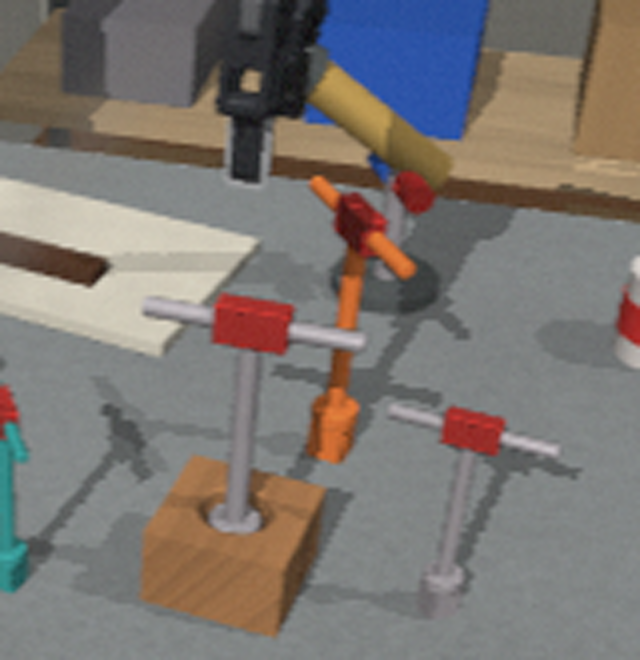

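View pics/t1.png

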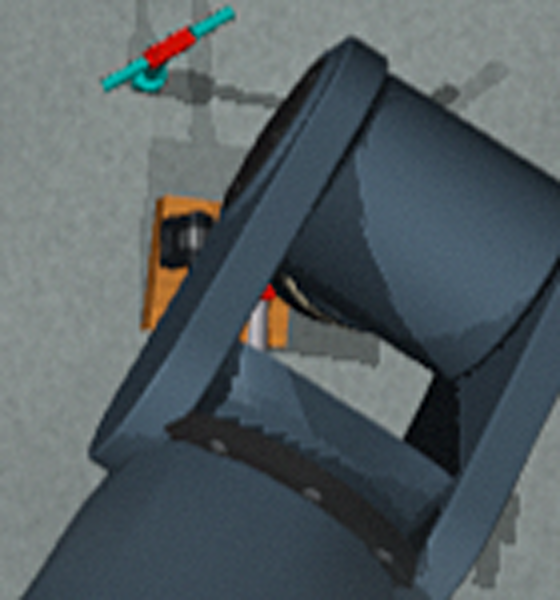

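>>> play_rows(moves=[[0, 0, 0, -0.05, -0.3, -1.5, -1], [0, 0, 0, -0.05, -0.3, -4, -1], [0, 0, 0, -0.05, -0.3, -6, -1], [0, 0, 0, -0.05, -0.3, -8, -1], [0, 0, 0, -0.05, -0.3, -8.2, -1]])

```text
time: 2.9
tool_pos: [465.3, -249.1, 166.7]
eef_rot: [0.72, 0.694, -0.0, -0.001]
ft_force: [-1.2, 0.4, -0.7]
finger_gap: 85.3
```

```bash
python3 - <<'E'
from h import *
s=cam("side");x=env.sense();print(x["tool_pos"],x["eef_rot"],x["ft_force"])
crop(s,290,390,90,235,5,"s2.png")
E
```

```text
[ 465.75872523 -249.40754296  168.07672509] [ 7.20220839e-01  6.93744317e-01 -2.02116044e-04 -8.50604892e-04] [ 0.89519284 -0.01732151  0.01307979]
```

View pics/s2.png

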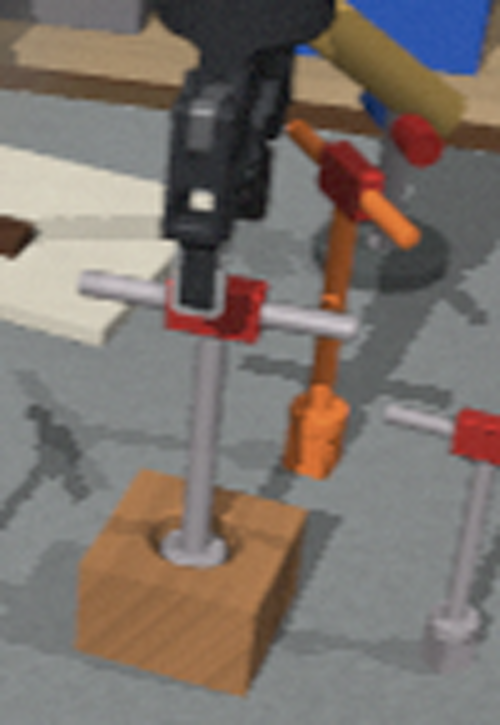

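>>> play_rows(moves=[[0, 0, 0, 0, 0, 0, 0.2], [0, 0, 0, 0, 0, 0, 1], [0, 0, 0, 0, 0, 0, 1], [0, 0, 0, 0, 0, 0, 1], [0, 0, 0, 0, 0, 0, 1]], newtons=70)

```text
time: 3.37
tool_pos: [466.4, -250.0, 169.3]
eef_rot: [0.72, 0.694, 0.0, 0.001]
ft_force: [-0.1, -0.7, 0.3]
finger_gap: 25.6
```

>>> play_rows(moves=[[0, 0, 0, 0, 0, 0, 1], [0, 0, 0, 0, 0, 0, 1], [0, 0, 0, 0, 0, 0, 1]])

```text
time: 3.62
tool_pos: [466.5, -250.1, 169.3]
eef_rot: [0.72, 0.694, 0.0, 0.001]
ft_force: [-0.2, 0.4, 5.4]
finger_gap: 11.0
```

```bash
python3 - <<'E'
from h import *
s=cam("side");x=env.sense();print(x)
crop(s,290,390,90,235,5,"s3.png")
E
```

```text
{'time': 3.6667, 'joints': array([-5.80128428e-01,  3.48667215e-01,  1.73941916e+00,  7.58122058e-05,
        1.05212120e+00, -2.11308990e+00]), 'dq': array([ 1.40332654e-03, -6.98606432e-04, -8.08606293e-04,  7.63235280e-04,
       -4.05078848e-05,  2.12626117e-04]), 'joint_torque': array([-1.85515825e-01, -4.59385085e+01, -2.57640964e+01, -7.11992313e-02,
       -1.17920120e-01,  7.71345894e-04]), 'tool_pos': array([ 466.51609325, -250.11307857,  169.30025576]), 'eef_rot': array([7.20368948e-01, 6.93590728e-01, 1.86070764e-04, 6.67887912e-04]), 'ft_force': array([0.7657996 , 0.36449153, 6.4739397 ]), 'torque': array([ 0.09117011,  0.02633766, -0.00159265]), 'finger_gap': 10.815495153160168}
```

View pics/s3.png

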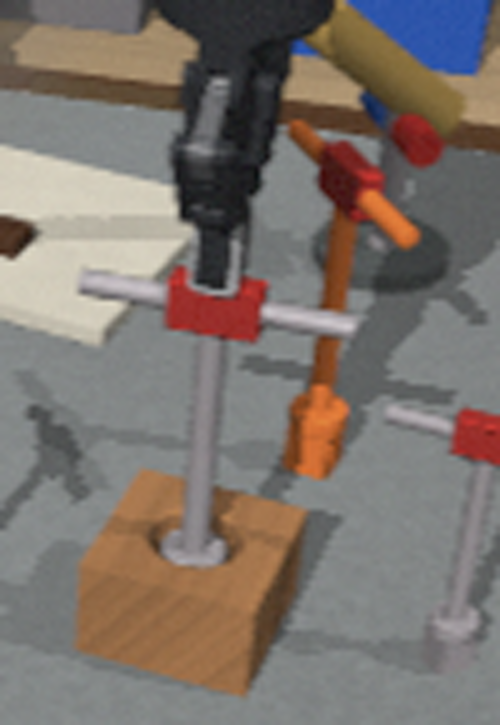

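```bash
python3 - <<'E'
from h import *
s=cam("side");t=cam("top")
for p in [(466.5,-242,169),(466.5,-242,175),(466.5,-242,188),(466.5,-242,201),(466.5,-242,150)]:
    u,v=proj(s,p);print(p,(u-290)*5,(v-90)*5)
crop(s,310,350,110,170,14,"s4.png")
crop(t,320,390,190,260,8,"t4.png")
E
```

```text
(466.5, -242, 169) 207.8486949387613 346.14825862893696
(466.5, -242, 175) 208.86271943646932 334.94736003034404
(466.5, -242, 188) 211.08954950026373 310.34983028897074
(466.5, -242, 201) 213.35806583950927 285.2918346068486
(466.5, -242, 150) 204.69336956062335 381.0019329592569
```

View pics/s4.png

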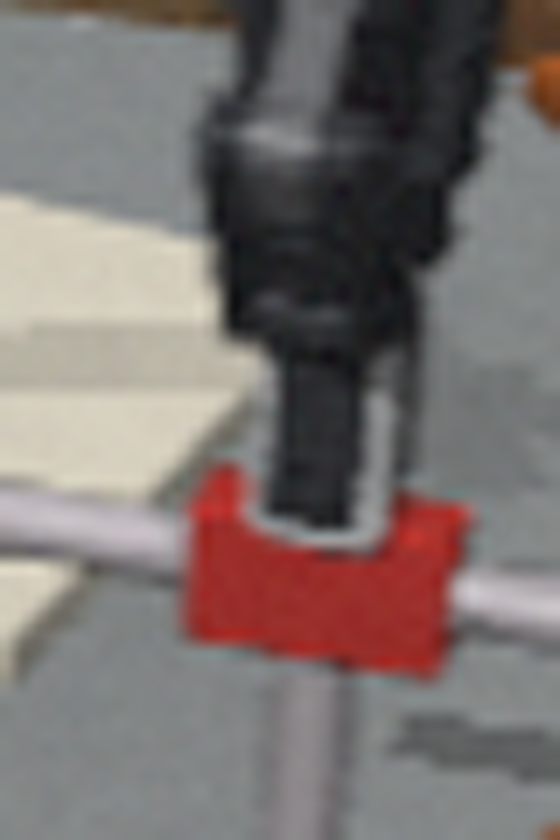

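View pics/t4.png

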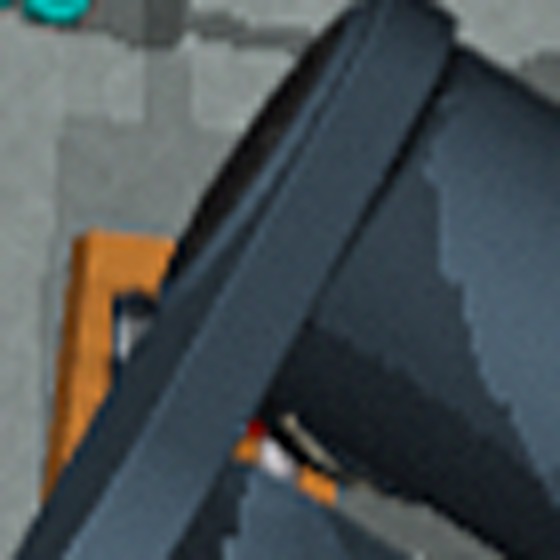

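```bash
python3 - <<'E'
from h import *
s=cam("side")
for f,k,u0,v0,u,v in [("s2",5,290,90,200,308),("s1",4,270,70,245,185)]:
    o,d=ray(s,u0+u/k,v0+v/k)
    for y in (-204,-208,-200):
        print(f,y,o+d*(y-o[1])/d[1])
E
```

```text
s2 -204 [ 465.65743648 -204.          210.86198018]
s2 -208 [ 466.28780168 -208.          208.49208816]
s2 -200 [ 465.02707129 -200.          213.2318722 ]
s1 -204 [ 469.32288339 -204.          292.82882389]
s1 -208 [ 469.97372373 -208.          290.91679784]
s1 -200 [ 468.67204304 -200.          294.74084994]
```

>>> play_rows(moves=[[0, 0, 0, 0, 0, 0, 0], [0, 0, 0, 0, 0, 0, -1], [0, 0, 0, 0, 0, 0, -1], [0, 0, 0, 0, 0, 0, -1], [0, 0, 0, 0, 0, 0, -1]])

```text
time: 4.23
tool_pos: [466.0, -249.9, 168.5]
eef_rot: [0.72, 0.694, -0.0, -0.0]
ft_force: [-0.3, 0.6, -0.3]
finger_gap: 70.8
```

>>> play_rows(moves=[[0, 0, 0, 0, 0, -0.7, -1], [0, 0, 0, 0, 0, -1.5, -1], [0, 0, 0, 0, 0, -2.2, -1], [0, 0, 0, 0, 0, -2.8, -1], [0, 0, 0, 0, 0, -2.8, -1]])

```text
time: 4.65
tool_pos: [465.4, -249.4, 138.9]
eef_rot: [0.72, 0.694, -0.0, -0.001]
ft_force: [0.1, -0.1, 0.4]
finger_gap: 85.2
```

```bash
python3 - <<'E'
from h import *
s=cam("side");x=env.sense();print(x["tool_pos"],x["ft_force"],x["finger_gap"])
crop(s,290,390,90,235,5,"s5.png")
E
```

```text
[ 465.70133052 -249.59700182  139.65812753] [-0.53020127  0.29399979 -0.89144585] 85.50435876269177
```

View pics/s5.png

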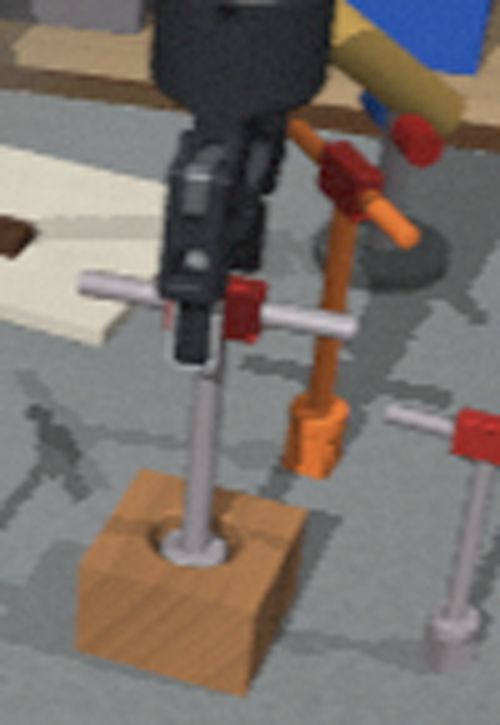

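>>> play_rows(moves=[[0, 0, 0, 0, 0, 0, 0.2], [0, 0, 0, 0, 0, 0, 1], [0, 0, 0, 0, 0, 0, 1], [0, 0, 0, 0, 0, 0, 1], [0, 0, 0, 0, 0, 0, 1]], newtons=70)

```text
time: 5.12
tool_pos: [466.2, -249.9, 140.8]
eef_rot: [0.72, 0.694, 0.0, 0.0]
ft_force: [0.1, -0.6, -0.1]
finger_gap: 25.6
```

>>> play_rows(moves=[[0, 0, 0, 0, 0, 0, 1], [0, 0, 0, 0, 0, 0, 1], [0, 0, 0, 0, 0, 0, 1]])

```text
time: 5.37
tool_pos: [466.3, -249.9, 140.9]
eef_rot: [0.72, 0.694, 0.0, 0.0]
ft_force: [-0.4, 0.4, 4.6]
finger_gap: 15.1
```

```bash
python3 - <<'E'
from h import *
s=cam("side");x=env.sense();print(x["tool_pos"],x["ft_force"],x["torque"],x["finger_gap"])
crop(s,290,390,90,235,5,"s6.png")
E
```

```text
[ 466.24740031 -249.95274231  140.92199111] [-0.65190554  0.96428828  4.38514431] [0.17144077 0.11291545 0.03028835] 15.114530454030197
```

View pics/s6.png

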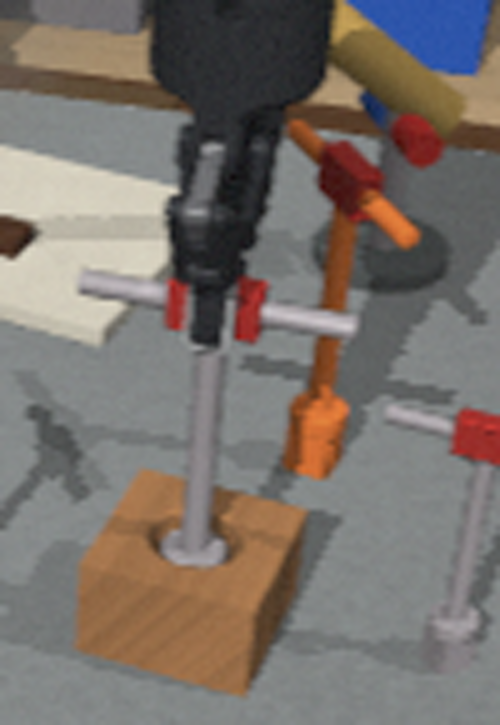

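>>> play_rows(moves=[[0, 0, 0, 0, 0, 1, 1], [0, 0, 0, 0, 0, 3, 1], [0, 0, 0, 0, 0, 6, 1], [0, 0, 0, 0, 0, 10, 1], [0, 0, 0, 0, 0, 14, 1]], newtons=90)

```text
time: 5.83
tool_pos: [465.1, -249.3, 281.7]
eef_rot: [0.72, 0.694, -0.0, -0.001]
ft_force: [1.8, -0.2, -5.2]
finger_gap: 14.7
```

>>> play_rows(moves=[[0, 0, 0, 0, 0, 1, 1], [0, 0, 0, 0, 0, 1.5, 1], [0, 0, 0, 0, 0, 2, 1]])

```text
time: 6.08
tool_pos: [465.5, -249.5, 299.8]
eef_rot: [0.72, 0.694, -0.0, -0.001]
ft_force: [-0.6, -0.1, -6.1]
finger_gap: 14.5
```

```bash
python3 - <<'E'
from h import *
s=cam("side");x=env.sense();print(x["tool_pos"],x["ft_force"],x["torque"],x["finger_gap"])
crop(s,290,390,50,195,5,"s7.png")
E
```

```text
[ 465.61250617 -249.59846743  300.09285721] [ 0.71689524  0.14366504 -3.0801479 ] [-0.00391956 -0.071325   -0.00040767] 14.876904866583676
```

View pics/s7.png

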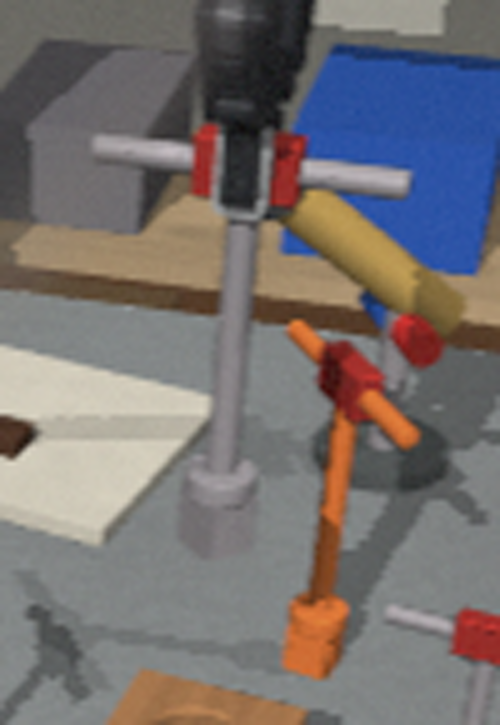

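>>> play_rows(moves=[[0, 0, 4, -0.1, 2, 0, 1], [0, 0, 8, -0.3, 5, 0, 1], [0, 0, 12, -0.5, 9, 0, 1], [0, 0, 16, -0.7, 13, 0, 1], [0, 0, 20, -0.9, 17, 0, 1]])

```text
time: 6.55
tool_pos: [455.8, -78.2, 298.5]
eef_rot: [0.588, 0.809, -0.001, -0.002]
ft_force: [0.4, 0.2, -5.8]
finger_gap: 14.7
```

>>> play_rows(moves=[[0, 0, 5, -0.2, 4, 0, 1], [0, 0, 10, -0.4, 8, 0, 1], [0, 0, 14, -0.6, 12, 0, 1], [0, 0, 18, -0.8, 16, 0, 1], [0, 0, 22, -1, 19, 0, 1]])

```text
time: 6.97
tool_pos: [445.7, 112.7, 298.7]
eef_rot: [0.422, 0.907, -0.001, -0.002]
ft_force: [1.2, -1.0, -5.3]
finger_gap: 14.3
```

>>> play_rows(moves=[[0, 0, 0, -0.2, 4, 0, 1], [0, 0, 0, -0.2, 6, 0, 1], [0, 0, 0, -0.2, 7.1, 0, 1], [0, 0, 0, -0.2, 7.1, 0, 1], [0, 0, 0, -0.2, 7.1, 0, 1]])

```text
time: 7.38
tool_pos: [444.7, 180.7, 299.3]
eef_rot: [0.424, 0.906, -0.001, -0.001]
ft_force: [-0.5, -1.1, -5.1]
finger_gap: 14.6
```

```bash
python3 - <<'E'
from h import *
s=cam("side");t=cam("top");x=env.sense();print(x["tool_pos"],x["eef_rot"],np.degrees(2*np.arctan2(x["eef_rot"][1],x["eef_rot"][0])),x["ft_force"],x["finger_gap"])
crop(s,190,380,150,400,3,"s8.png");crop(t,110,250,170,310,4,"t8.png")
E
```

```text
[444.99522073 180.03307392 299.93594972] [ 4.24393801e-01  9.05477424e-01 -6.04590639e-04 -4.12510240e-04] 129.7753875545907 [ 1.43359017 -0.06774348 -6.11204817] 14.453549600507651
```

View pics/s8.png

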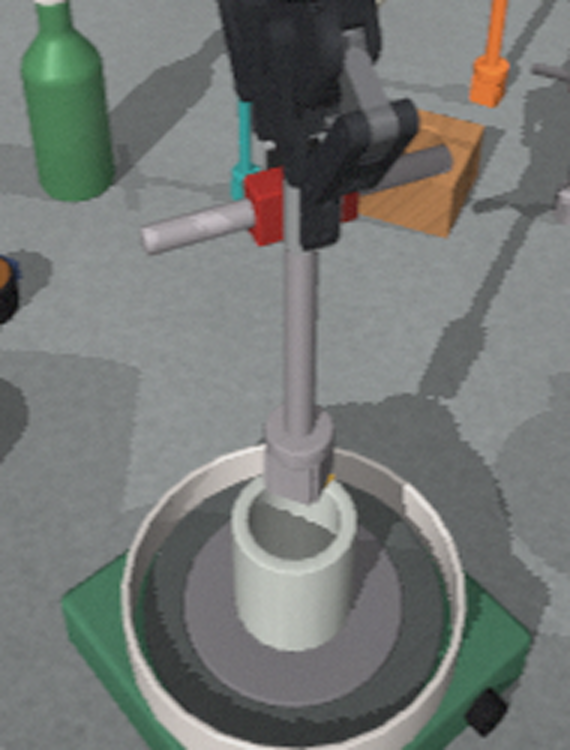

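View pics/t8.png

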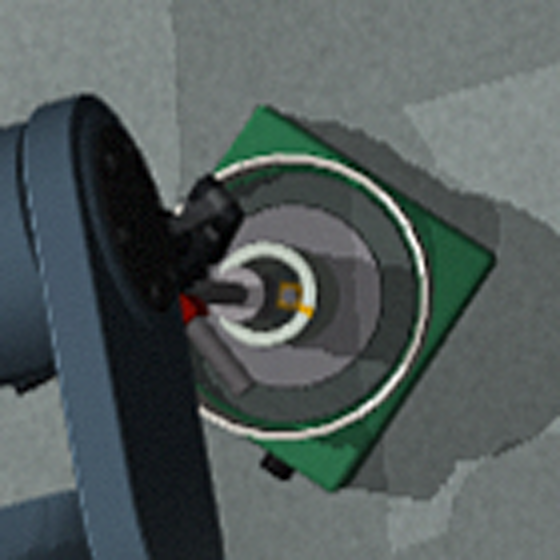

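```bash
python3 - <<'E'
from h import *
s=cam("side");t=cam("top")
crop(s,265,315,270,335,10,"s9.png");crop(t,150,200,220,270,10,"t9.png")
print(tri(ray(t,170.75,243),ray(s,289.7,293.3)))
print(proj(s,[445,180.4,169]),proj(t,[445,180.4,169]),proj(t,[445,180.4,205]),proj(s,[445,180.4,205]))
E
```

```text
(array([445.04664781, 177.23412108, 198.1726352 ]), np.float64(1.0192549032419531))
(np.float64(289.28076637914444), np.float64(307.77011751503767)) (np.float64(172.3760495029565), np.float64(243.02757780494682)) (np.float64(168.5974453419961), np.float64(242.73647157890366)) (np.float64(289.51095630118755), np.float64(291.9791773447761))
```

View pics/s9.png

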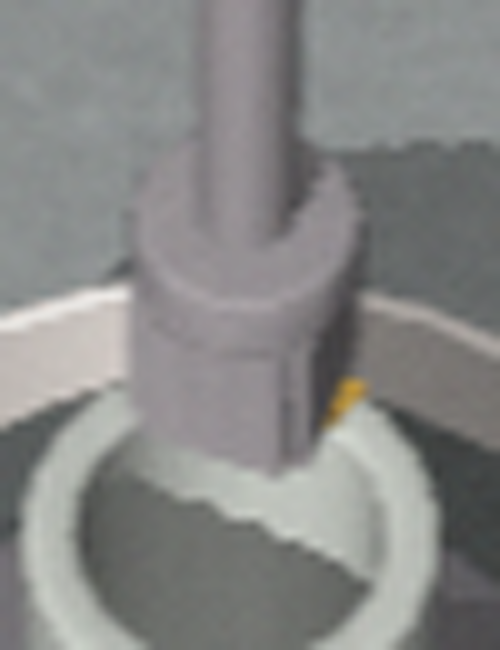

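View pics/t9.png

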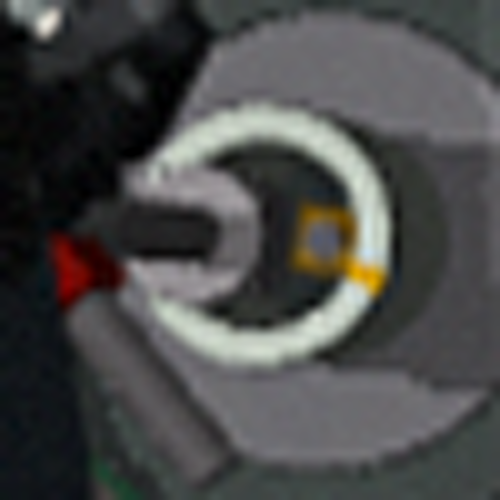

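```bash
python3 - <<'E'
from h import *
s=cam("side");t=cam("top")
print(tri(ray(t,169.2,243.5),ray(s,290,291.5)))
# hub rim, top ring from t9 crop: outer right 392, top 102,bottom 366 ; 
print(plane(t,150+26.0,220+23.4,135))
# side rim s9: left 20,right 440 
print(tri(ray(t,150+25.9,220+23.4),ray(s,205+332/4,285+154.5/4)))
for z in(135,):print(plane(t,175.9,243.4,z),plane(s,288,323.6,z))
E
```

```text
(array([443.93861039, 179.15260662, 204.8138094 ]), np.float64(1.3654693831552822))
[444.72297892 179.688819   135.        ]
(array([445.59899512, 181.17420079, 130.36607946]), np.float64(1.6368209590837666))
[444.72133034 179.93316888 135.        ] [445.56345505 184.29054286 135.        ]
```

>>> play_rows(moves=[[0, 0, 0, 0.05, 0.1, -1, 1], [0, 0, 0, 0.05, 0.1, -2, 1], [0, 0, 0, 0.05, 0.1, -3, 1], [0, 0, 0, 0.05, 0.1, -4, 1], [0, 0, 0, 0.05, 0.1, -5, 1]])

```text
time: 8.1
tool_pos: [445.3, 182.0, 249.2]
eef_rot: [0.424, 0.906, -0.0, -0.0]
ft_force: [0.3, -0.6, -5.0]
finger_gap: 14.5
```

```bash
python3 - <<'E'
from h import *
s=cam("side");t=cam("top")
x=env.sense();print(x["tool_pos"],x["ft_force"],x["torque"])
crop(s,250,330,260,350,8,"s10.png");crop(t,150,200,220,270,10,"t10.png")
E
```

```text
[444.69234083 181.86581717 248.52500273] [-0.36324542  0.18784724 -5.13157089] [-0.00814974  0.01351398  0.0082412 ]
```

View pics/s10.png

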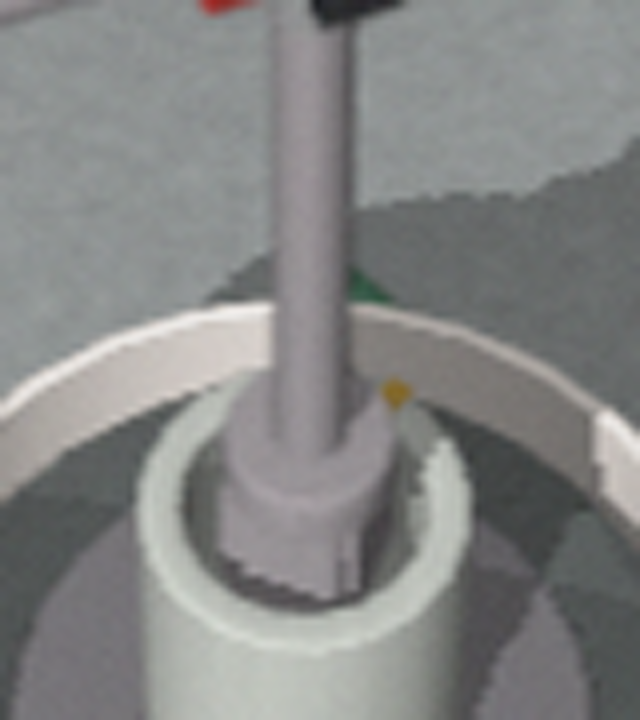

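View pics/t10.png

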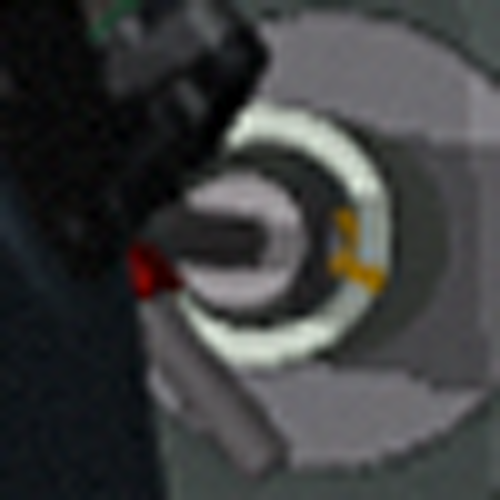

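```bash
python3 - <<'E'
from h import *
s=cam("side");t=cam("top")
zc=248.7-131+36
print(plane(t,173.5,244.0,zc)-plane(t,176,243.4,135))
print(plane(s,250+311.5/8,260+439/8,zc)-plane(s,250+304.5/8,260+507/8,135))
print(tri(ray(t,173.5,244),ray(s,250+311.5/8,260+439/8)),tri(ray(t,176,243.4),ray(s,250+304.5/8,260+507/8)))
E
```

```text
[-1.78023026  1.61598566 18.7       ]
[-0.60453835 -2.08413222 18.7       ]
(array([443.97039864, 181.54982437, 153.55585819]), np.float64(2.090098650740654)) (array([445.59327468, 180.87493442, 130.59453778]), np.float64(1.6292395428308817))
```

>>> play_rows(moves=[[0, 0, 0, 0.12, 0, -1, 1], [0, 0, 0, 0.12, 0, -2, 1], [0, 0, 0, 0.12, 0, -3, 1], [0, 0, 0, 0.12, 0, -4, 1], [0, 0, 0, 0.12, 0, -5, 1]])

```text
time: 8.72
tool_pos: [446.5, 182.0, 199.3]
eef_rot: [0.424, 0.906, -0.0, -0.0]
ft_force: [-0.1, 0.1, -5.1]
finger_gap: 14.5
```

>>> play_rows(moves=[[0, 0, 0, 0, 0, -0.2, 1], [0, 0, 0, 0, 0, -0.4, 1], [0, 0, 0, 0, 0, -0.6, 1], [0, 0, 0, 0, 0, -0.8, 1], [0, 0, 0, 0, 0, -0.8, 1]])

```text
time: 9.13
tool_pos: [446.8, 182.1, 192.5]
eef_rot: [0.424, 0.906, 0.0, 0.0]
ft_force: [-0.1, -0.2, -5.0]
finger_gap: 14.4
```

>>> play_rows(moves=[[0, 0, 0, 0, 0, -0.2, 1], [0, 0, 0, 0, 0, -0.3, 1], [0, 0, 0, 0, 0, -0.4, 1], [0, 0, 0, 0, 0, -0.4, 1]])

```text
time: 9.47
tool_pos: [446.8, 182.1, 188.5]
eef_rot: [0.424, 0.906, -0.0, -0.0]
ft_force: [-0.1, -0.0, -5.4]
finger_gap: 14.2
```

>>> play_rows(moves=[[0, 0, 0, 0, 0, -0.2, 1], [0, 0, 0, 0, 0, -0.3, 1], [0, 0, 0, 0, 0, -0.4, 1], [0, 0, 0, 0, 0, -0.4, 1]])

```text
time: 9.8
tool_pos: [446.7, 182.1, 184.3]
eef_rot: [0.424, 0.906, -0.0, -0.0]
ft_force: [0.2, -0.7, -4.4]
finger_gap: 14.8
```

>>> play_rows(moves=[[0, 0, 0, 0, 0, -0.2, 1], [0, 0, 0, 0, 0, -0.3, 1], [0, 0, 0, 0, 0, -0.4, 1], [0, 0, 0, 0, 0, -0.5, 1], [0, 0, 0, 0, 0, -0.5, 1]])

```text
time: 10.22
tool_pos: [446.7, 182.1, 179.4]
eef_rot: [0.424, 0.906, -0.0, -0.0]
ft_force: [-0.1, -0.4, -4.9]
finger_gap: 14.5
```

```bash
python3 - <<'E'
from h import *
s=cam("side");x=env.sense();print(x["tool_pos"],x["ft_force"],x["torque"])
crop(s,230,350,190,350,5,"s11.png")
E
```

```text
[446.7398813  182.10680895 179.51126375] [ 0.23173601 -0.93446817 -5.30911934] [-0.14339859 -0.0009362  -0.02229477]
```

View pics/s11.png

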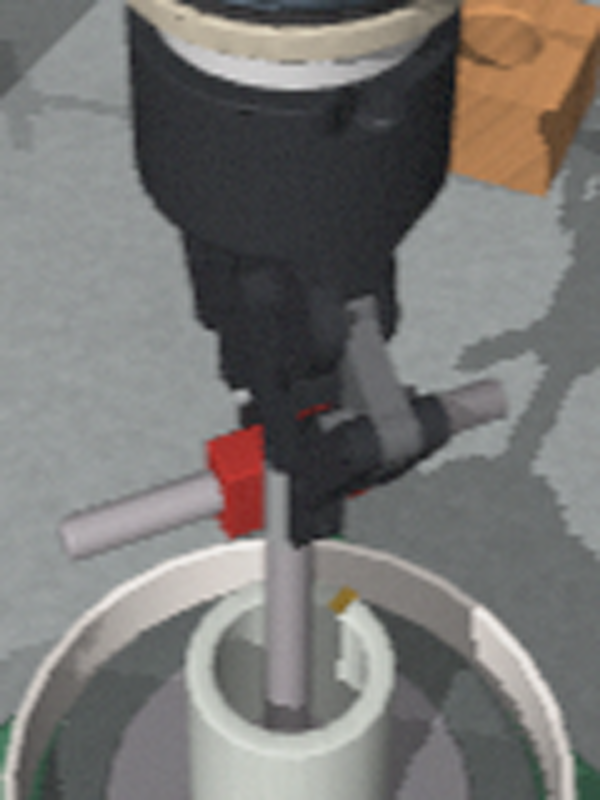

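>>> play_rows(moves=[[0, 0, 0, 0, 0, -0.1, 1], [0, 0, 0, 0, 0, -0.2, 1], [0, 0, 0, 0, 0, -0.3, 1], [0, 0, 0, 0, 0, -0.3, 1]])

```text
time: 10.6
tool_pos: [446.7, 182.1, 176.4]
eef_rot: [0.424, 0.906, -0.0, -0.0]
ft_force: [0.9, -0.1, -5.8]
finger_gap: 14.9
```

```bash
python3 - <<'E'
from h import *
x=env.sense();print(x["tool_pos"],x["ft_force"],x["torque"])
E
```

```text
[446.6759434  182.12212927 176.37900577] [ 0.86331439 -0.05401383 -5.84467455] [-0.12897416  0.03060346 -0.01007964]
```

>>> play_rows(moves=[[0, 0, -4, 0, 0, 0, 1], [0, 0, -9, 0, 0, 0, 1], [0, 0, -14, 0, 0, 0, 1], [0, 0, -19, 0, 0, 0, 1], [0, 0, -24, 0, 0, 0, 1]], newtons=110)

```text
time: 11.02
tool_pos: [446.6, 181.8, 176.5]
eef_rot: [0.605, 0.797, -0.0, 0.0]
ft_force: [0.2, -2.8, -4.9]
finger_gap: 14.2
```

```bash
python3 - <<'E'
from h import *
x=env.sense();print(x["tool_pos"],x["eef_rot"],x["ft_force"],x["torque"])
E
```

```text
[446.64771502 181.83681314 176.5370132 ] [ 6.04502824e-01  7.96602873e-01 -4.37190916e-04  8.54405604e-05] [ 0.22216293 -2.7850167  -4.86547143] [-0.71818281  0.12490415  0.15571323]
```

>>> play_rows(moves=[[0, 0, -5, 0, 0, 0, 1], [0, 0, -10, 0, 0, 0, 1], [0, 0, -15, 0, 0, 0, 1], [0, 0, -20, 0, 0, 0, 1], [0, 0, -24, 0, 0, 0, 1]])

```text
time: 11.43
tool_pos: [446.6, 181.8, 176.5]
eef_rot: [0.757, 0.653, -0.001, 0.0]
ft_force: [-1.1, -2.0, -4.6]
finger_gap: 14.2
```

```bash
python3 - <<'E'
from h import *
x=env.sense();print(x["tool_pos"],x["eef_rot"],x["ft_force"],x["torque"],x["finger_gap"])
E
```

```text
[446.55865269 181.78261007 176.50664438] [ 7.56992438e-01  6.53423391e-01 -5.49193413e-04  1.38190856e-04] [-1.08633306 -2.03925    -4.61004082] [-0.78225958  0.2475808   0.20787177] 14.163417398161636
```

>>> play_rows(moves=[[0, 0, -4, 0, 0, 0, 1], [0, 0, -8, 0, 0, 0, 1], [0, 0, -12, 0, 0, 0, 1], [0, 0, -15, 0, 0, 0, 1]])

```text
time: 11.77
tool_pos: [446.5, 181.8, 176.5]
eef_rot: [0.836, 0.549, -0.001, 0.0]
ft_force: [0.3, -2.1, -5.1]
finger_gap: 14.2
```

```bash
python3 - <<'E'
from h import *
x=env.sense();print(x["tool_pos"],x["eef_rot"],x["ft_force"],x["torque"],x["finger_gap"])
E
```

```text
[446.52476754 181.76898833 176.49147477] [ 8.35557569e-01  5.49402570e-01 -5.66409237e-04  2.08761446e-04] [ 0.26654115 -2.13731978 -5.14475633] [-0.75636954  0.32203924  0.10863344] 14.210620225457621
```

>>> play_rows(moves=[[0, 0, -1.5, 0, 0, 0, 1], [0, 0, -3, 0, 0, 0, 1], [0, 0, -3, 0, 0, 0, 1]])

```text
time: 12.02
tool_pos: [446.5, 181.8, 176.5]
eef_rot: [0.849, 0.528, -0.0, 0.0]
ft_force: [-0.6, -1.0, -4.1]
finger_gap: 14.5
```

```bash
python3 - <<'E'
from h import *
x=env.sense();print(x["tool_pos"],x["eef_rot"],x["ft_force"],x["torque"],x["finger_gap"])
E
```

```text
[446.5364006  181.82322202 176.51635999] [ 8.49017418e-01  5.28364601e-01 -4.96250530e-04  1.60860404e-04] [-0.62386511 -0.95984568 -4.14640961] [-0.80816025  0.29991283  0.11396645] 14.475328499672028
```

>>> play_rows(moves=[[0, 0, -1.5, 0, 0, 0, 1], [0, 0, -3, 0, 0, 0, 1], [0, 0, -3, 0, 0, 0, 1]])

```text
time: 12.27
tool_pos: [446.6, 181.8, 176.5]
eef_rot: [0.862, 0.506, -0.0, 0.0]
ft_force: [-1.0, -2.4, -4.6]
finger_gap: 14.2
```

```bash
python3 - <<'E'
from h import *
x=env.sense();print(x["eef_rot"],x["ft_force"],x["torque"],x["finger_gap"])
E
```

```text
[ 8.62383444e-01  5.06255430e-01 -4.64438117e-04  1.43247620e-04] [-1.00979576 -2.40995975 -4.6491066 ] [-0.84339664  0.34439156  0.09322232] 14.238500417657562
```

>>> play_rows(moves=[[0, 0, -1.5, 0, 0, 0, 1], [0, 0, -3, 0, 0, 0, 1], [0, 0, -3, 0, 0, 0, 1]])

```text
time: 12.52
tool_pos: [446.6, 181.9, 176.5]
eef_rot: [0.875, 0.484, -0.0, 0.0]
ft_force: [-1.4, -3.0, -4.2]
finger_gap: 14.0
```

```bash
python3 - <<'E'
from h import *
x=env.sense();print(x["eef_rot"],x["ft_force"],x["torque"],x["finger_gap"])
E
```

```text
[ 8.75191796e-01  4.83775912e-01 -4.18373931e-04  1.08391301e-04] [-1.40223862 -3.0134624  -4.20097346] [-0.94403034  0.39237631  0.22327952] 14.003791876494894
```

>>> play_rows(moves=[[0, 0, -1.5, 0, 0, 0, 1], [0, 0, -3, 0, 0, 0, 1], [0, 0, -3, 0, 0, 0, 1]])

```text
time: 12.77
tool_pos: [446.6, 182.0, 176.5]
eef_rot: [0.887, 0.461, -0.0, 0.0]
ft_force: [-1.8, -2.3, -4.9]
finger_gap: 14.1
```

```bash
python3 - <<'E'
from h import *
s=cam("side");x=env.sense();print(x["eef_rot"],x["ft_force"],x["torque"],x["finger_gap"])
crop(s,230,350,190,350,5,"s12.png");t=cam("top");crop(t,130,230,190,290,6,"t12.png")
E
```

```text
[ 8.87142818e-01  4.61494834e-01 -3.56584876e-04  1.08157605e-04] [-0.67974821 -3.08781167 -5.19922017] [-1.00853128  0.44088103  0.41643364] 14.411411556851014
```

View pics/s12.png

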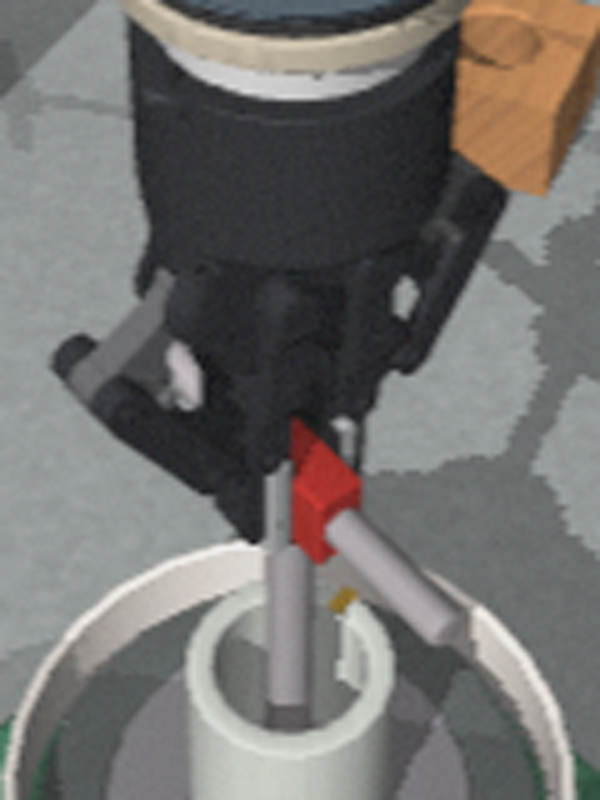

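View pics/t12.png

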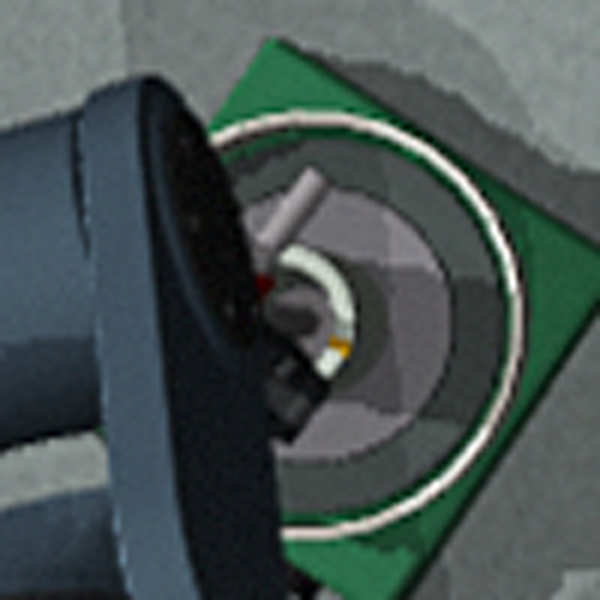

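>>> play_rows(moves=[[0, 0, -2, 0, 0, 0, 1], [0, 0, -4, 0, 0, 0, 1], [0, 0, -4, 0, 0, 0, 1], [0, 0, -4, 0, 0, 0, 1]])

```text
time: 13.2
tool_pos: [446.7, 182.0, 176.5]
eef_rot: [0.903, 0.43, -0.0, 0.0]
ft_force: [-1.5, -3.3, -4.8]
finger_gap: 14.2
```

```bash
python3 - <<'E'
from h import *
x=env.sense();print(x["eef_rot"],x["ft_force"],x["torque"],x["finger_gap"])
E
```

```text
[ 9.02693026e-01  4.30285068e-01 -2.39128121e-04  6.64422515e-05] [-1.53974216 -3.25960631 -4.77770643] [-0.97256746  0.49629631  0.68773111] 14.150222089765439
```

>>> play_rows(moves=[[0, 0, 3, 0, 0, 0, 1], [0, 0, 6, 0, 0, 0, 1], [0, 0, 10, 0, 0, 0, 1], [0, 0, 10, 0, 0, 0, 1]])

```text
time: 13.53
tool_pos: [446.8, 182.1, 176.6]
eef_rot: [0.861, 0.508, -0.0, -0.0]
ft_force: [-1.6, -2.2, -5.0]
finger_gap: 14.3
```

```bash
python3 - <<'E'
from h import *
x=env.sense();print(x["eef_rot"],x["ft_force"],x["torque"],x["finger_gap"])
E
```

```text
[ 8.61332389e-01  5.08041831e-01 -5.47297860e-05 -1.02749614e-04] [-1.62689436 -2.15060614 -5.04614375] [-0.9987565   0.51440289  0.04441568] 14.281941992279737
```

>>> play_rows(moves=[[0, 0, 0, 0, 0, 0.5, 1], [0, 0, 0, 0, 0, 1, 1], [0, 0, 0, 0, 0, 2, 1], [0, 0, 0, 0, 0, 3, 1], [0, 0, 0, 0, 0, 4, 1]])

```text
time: 13.95
tool_pos: [447.3, 182.5, 218.3]
eef_rot: [0.863, 0.506, 0.001, -0.0]
ft_force: [-0.2, 0.0, -4.9]
finger_gap: 14.1
```

>>> play_rows(moves=[[0, 0, 0, 0, 0, 2, 1], [0, 0, 0, 0, 0, 4, 1], [0, 0, 0, 0, 0, 6, 1], [0, 0, 0, 0, 0, 8, 1], [0, 0, 0, 0, 0, 8.5, 1]])

```text
time: 14.37
tool_pos: [448.0, 182.7, 305.7]
eef_rot: [0.862, 0.506, 0.003, 0.001]
ft_force: [0.7, 0.0, -3.8]
finger_gap: 14.3
```

```bash
python3 - <<'E'
from h import *
s=cam("side");t=cam("top");x=env.sense();print(x["tool_pos"],x["eef_rot"],x["ft_force"],x["torque"],x["finger_gap"])
crop(s,190,380,150,400,3,"s13.png");crop(t,150,200,220,270,10,"t13.png")
E
```

```text
[447.25449662 182.41109036 302.8429025 ] [8.62411405e-01 5.06205855e-01 1.46876239e-03 2.10690766e-04] [-0.2766171  -0.44821706 -5.57373665] [0.01650418 0.04815532 0.03926364] 14.316540208931418
```

View pics/s13.png

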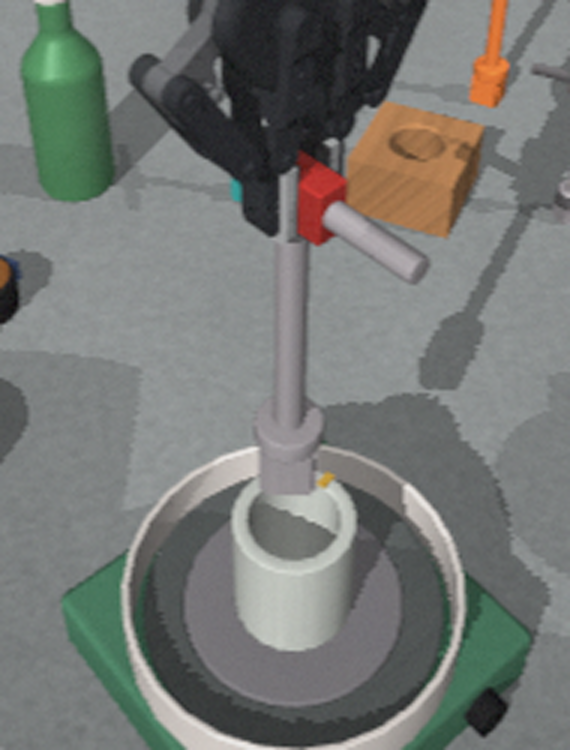

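View pics/t13.png

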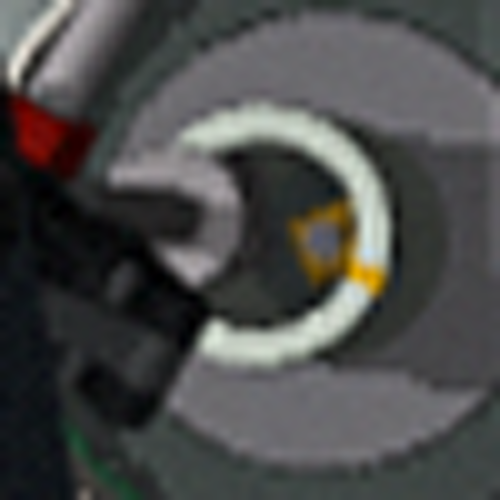

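```bash
python3 - <<'E'
from h import *
t=cam("top")
c=t["image"][236:252,174:192]
cv2.imwrite("pics/nut2.png",cv2.resize(c[:,:,::-1],None,fx=32,fy=32,interpolation=cv2.INTER_NEAREST))
im=t["image"].astype(int)
sub=im[236:252,174:186]; w=np.clip(sub[...,0]-sub[...,2]-25,0,None).astype(float)
print(w.astype(int))
E
```

```text
[[  0   0   0   0   0   0   0   0   0   0   0   0]
 [  0   0   0   0   0   0   0   0   0   0   0   0]
 [  0   0   0   0   0   0   0   0   0   0   0   0]
 [  0   0   0   0   0   0   0   0   0   0   0   0]
 [  0   0   0   0   0   0   0   0   0  46  41   3]
 [  0   0   0   0   0   0   1  58  56  98  63   0]
 [  0   0   0   0   0  53  40   0   3  17  48   6]
 [  0   0   0   0   0  39  34   0   0   0  16  22]
 [  0   0   0   0   0  10   9   0   0   0  45  46]
 [  0   0   0   0   0   0  40  18   0   6  73  57]
 [  0   0   0   0   0   0  41  68  39  49  84 146]
 [  0   0   0   0   0   0   0  67  47  20  45 190]
 [  0   0   0   0   0   0   0  10   0   0   0  16]
 [  0   0   0   0   0   0   0   0   0   0   0   0]
 [  0   0   0   0   0   0   0   0   0   0   0   0]
 [  0   0   0   0   0   0   0   0   0   0   0   0]]
```

View pics/nut2.png

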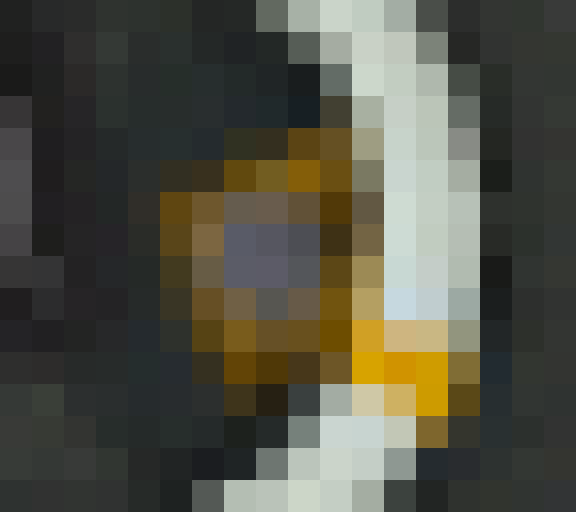

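>>> play_rows(moves=[[0, 0, 3, 0.1, -2, 0, 1], [0, 0, 6, 0.2, -5, 0, 1], [0, 0, 9, 0.4, -9, 0, 1], [0, 0, 12, 0.6, -13, 0, 1], [0, 0, 15, 0.8, -17, 0, 1]])

```text
time: 14.93
tool_pos: [454.0, 10.7, 300.3]
eef_rot: [0.788, 0.616, -0.001, -0.001]
ft_force: [1.2, 1.2, -5.0]
finger_gap: 14.6
```

>>> play_rows(moves=[[0, 0, 3, 0.2, -4, 0, 1], [0, 0, 6, 0.4, -8, 0, 1], [0, 0, 9, 0.6, -12, 0, 1], [0, 0, 12, 0.8, -16, 0, 1], [0, 0, 12, 0.9, -19, 0, 1]])

```text
time: 15.35
tool_pos: [463.0, -180.6, 300.1]
eef_rot: [0.72, 0.694, -0.0, -0.001]
ft_force: [0.7, 0.5, -5.0]
finger_gap: 14.5
```

>>> play_rows(moves=[[0, 0, 0, 0.1, -3, 0, 1], [0, 0, 0, 0.1, -5, 0, 1], [0, 0, 0, 0.1, -6.5, 0, 1], [0, 0, 0, 0.1, -7, 0, 1], [0, 0, 0, 0.1, -7, 0, 1]])

```text
time: 15.77
tool_pos: [464.5, -248.2, 300.6]
eef_rot: [0.721, 0.693, -0.0, -0.001]
ft_force: [0.4, -0.5, -5.9]
finger_gap: 14.5
```

```bash
python3 - <<'E'
from h import *
s=cam("side");t=cam("top");x=env.sense();print(x["tool_pos"],x["eef_rot"],x["ft_force"],x["torque"],x["finger_gap"])
crop(s,290,390,60,235,5,"s14.png");crop(t,310,400,190,290,6,"t14.png")
E
```

```text
[ 464.74961618 -246.93209275  301.15743741] [ 7.20218504e-01  6.93747071e-01  8.91605270e-05 -5.47285353e-04] [ 0.6352791   1.27344358 -4.15080626] [ 0.03278278  0.09741513 -0.02413301] 14.281373839303164
```

View pics/s14.png

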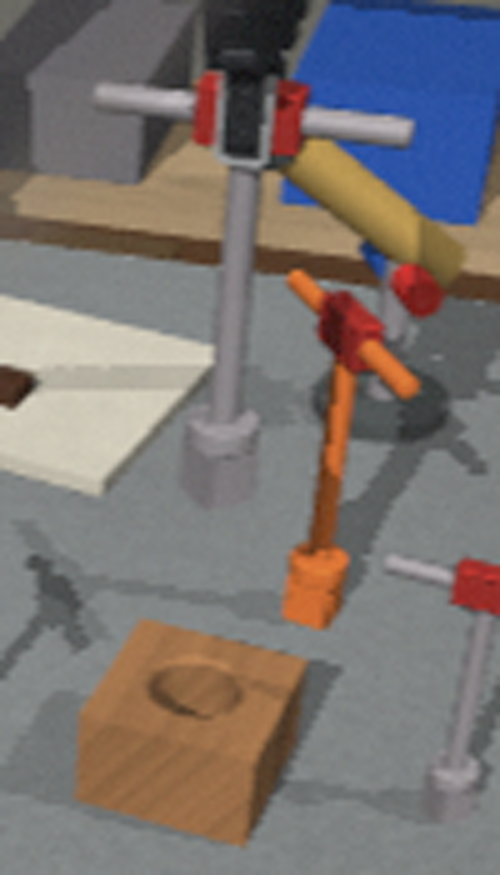

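View pics/t14.png

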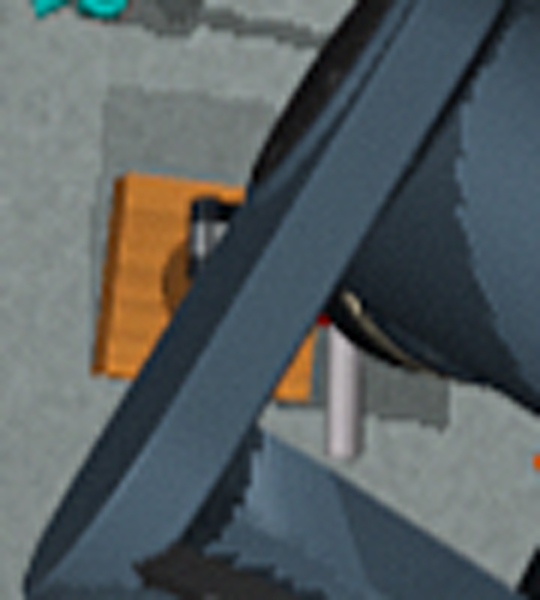

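>>> play_rows(moves=[[0, 0, 0, 0.05, -0.15, -2, 1], [0, 0, 0, 0.05, -0.15, -5, 1], [0, 0, 0, 0.05, -0.15, -8, 1], [0, 0, 0, 0.05, -0.15, -10, 1], [0, 0, 0, 0.05, -0.15, -10, 1]])

```text
time: 16.28
tool_pos: [463.6, -246.9, 197.8]
eef_rot: [0.72, 0.694, -0.001, -0.003]
ft_force: [-0.4, 0.4, -6.2]
finger_gap: 14.1
```

```bash
python3 - <<'E'
from h import *
s=cam("side");t=cam("top");x=env.sense();print(x["tool_pos"],x["ft_force"],x["torque"],x["finger_gap"])
print(plane(s,329.2,198,55))
crop(s,300,360,140,220,9,"s15.png");crop(t,310,380,190,260,8,"t15.png")
E
```

```text
[ 465.59175779 -248.57699518  202.17105734] [-0.33555933 -1.20814466 -3.93335999] [-0.00100123 -0.00817269  0.02633367] 14.261853254577161
[ 464.06796991 -244.72654523   55.        ]
```

View pics/s15.png

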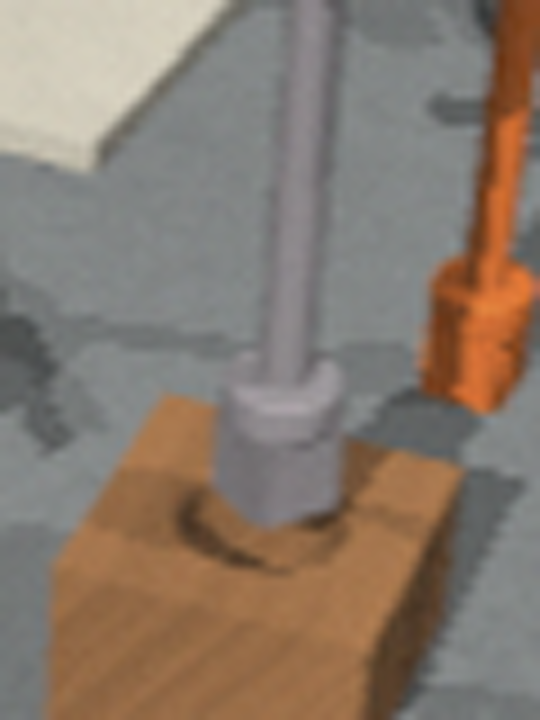

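View pics/t15.png

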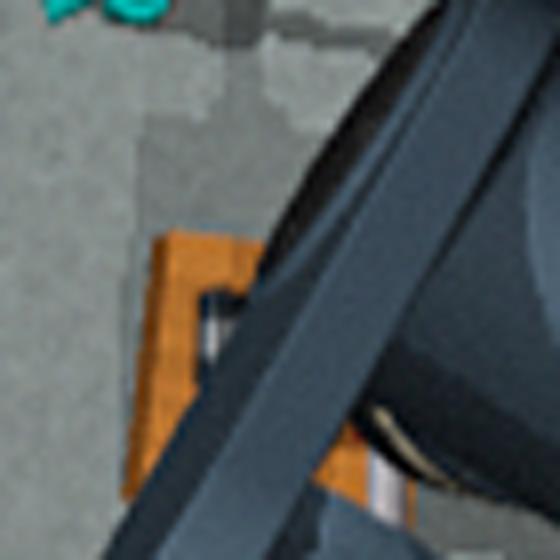

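>>> play_rows(moves=[[0, 0, 0, 0.15, -0.05, -0.5, 1], [0, 0, 0, 0.15, -0.05, -1, 1], [0, 0, 0, 0.15, -0.05, -1.5, 1], [0, 0, 0, 0.15, -0.05, -2, 1], [0, 0, 0, 0.15, -0.05, -2.5, 1]])

```text
time: 16.8
tool_pos: [466.8, -249.9, 176.3]
eef_rot: [0.72, 0.694, 0.0, 0.0]
ft_force: [0.6, 0.5, -5.1]
finger_gap: 14.1
```

```bash
python3 - <<'E'
from h import *
s=cam("side");x=env.sense();print(x["tool_pos"],x["ft_force"],x["torque"],x["finger_gap"])
crop(s,300,360,140,220,9,"s16.png")
E
```

```text
[ 466.3682041  -249.61489664  175.25556244] [ 0.2985222   0.28670099 -5.55216855] [ 0.05619619 -0.02272275 -0.04127983] 14.228841911359826
```

View pics/s16.png

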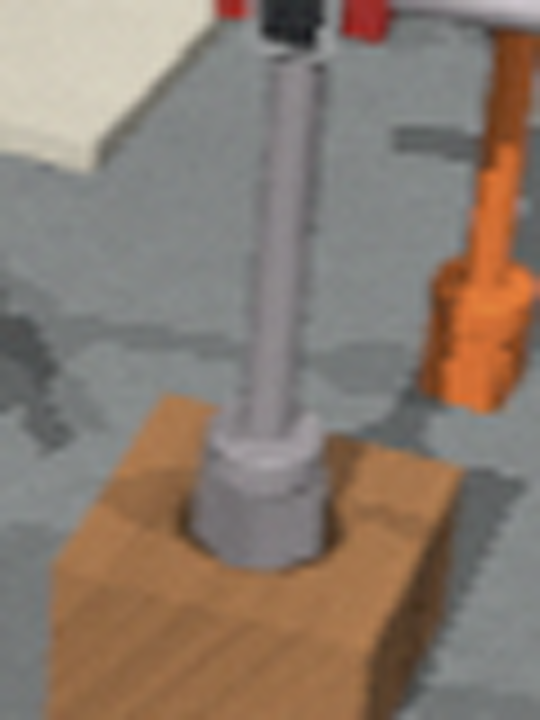

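>>> play_rows(moves=[[0, 0, 0, 0, 0, -0.7, 1], [0, 0, 0, 0, 0, -1.4, 1], [0, 0, 0, 0, 0, -2.1, 1], [0, 0, 0, 0, 0, -2.8, 1], [0, 0, 0, 0, 0, -3, 1]])

```text
time: 17.27
tool_pos: [466.3, -249.5, 145.1]
eef_rot: [0.72, 0.694, -0.0, -0.001]
ft_force: [-0.3, -0.3, -5.9]
finger_gap: 14.3
```

>>> play_rows(moves=[[0, 0, 0, 0, 0, -0.1, 1], [0, 0, 0, 0, 0, -0.2, 1], [0, 0, 0, 0, 0, -0.3, 1], [0, 0, 0, 0, 0, -0.3, 1]])

```text
time: 17.6
tool_pos: [466.9, -249.9, 143.7]
eef_rot: [0.72, 0.694, 0.0, 0.0]
ft_force: [-0.1, -0.7, -4.7]
finger_gap: 14.4
```

>>> play_rows(moves=[[0, 0, 0, 0, 0, -0.1, 1], [0, 0, 0, 0, 0, -0.2, 1], [0, 0, 0, 0, 0, -0.2, 1]])

```text
time: 17.85
tool_pos: [466.8, -249.8, 141.5]
eef_rot: [0.72, 0.694, -0.0, -0.0]
ft_force: [0.5, 0.4, -6.2]
finger_gap: 14.3
```

>>> play_rows(moves=[[0, 0, 0, 0, 0, -0.1, 1], [0, 0, 0, 0, 0, -0.1, 1], [0, 0, 0, 0, 0, -0.1, 1]])

```text
time: 18.1
tool_pos: [467.2, -250.1, 141.1]
eef_rot: [0.72, 0.694, 0.0, 0.001]
ft_force: [-0.3, -0.1, 0.9]
finger_gap: 14.2
```

>>> play_rows(moves=[[0, 0, 0, 0, 0, -0.03, 1], [0, 0, 0, 0, 0, -0.03, 1]], newtons=30)

```text
time: 18.27
tool_pos: [467.3, -250.1, 141.0]
eef_rot: [0.72, 0.694, 0.0, 0.001]
ft_force: [0.1, -0.3, 5.1]
finger_gap: 14.2
```

>>> play_rows(moves=[[0, 0, 0, 0, 0, 0, 0.5], [0, 0, 0, 0, 0, 0, 0.2], [0, 0, 0, 0, 0, 0, -0.4], [0, 0, 0, 0, 0, 0, -1], [0, 0, 0, 0, 0, 0, -1]])

```text
time: 18.68
tool_pos: [466.8, -249.9, 140.3]
eef_rot: [0.72, 0.694, -0.0, -0.0]
ft_force: [0.3, -0.6, 0.4]
finger_gap: 68.8
```

>>> play_rows(moves=[[0, 0, 0, 0, 0, 0, -1], [0, 0, 0, 0, 0, 0, -1], [0, 0, 0, 0, 0, 0, -1]])

```text
time: 18.93
tool_pos: [466.8, -249.8, 140.3]
eef_rot: [0.72, 0.694, -0.0, -0.0]
ft_force: [0.1, 0.1, -0.2]
finger_gap: 85.3
```

```bash
python3 - <<'E'
from h import *
s=cam("side");x=env.sense();print(x["tool_pos"],x["ft_force"],x["torque"],x["finger_gap"])
crop(s,290,390,90,235,5,"s17.png")
E
```

```text
[ 466.78995875 -249.87336358  140.3001134 ] [ 0.24583414 -0.99809206  0.35725314] [-0.05934568 -0.0560146   0.05991405] 85.56493255030007
```

View pics/s17.png

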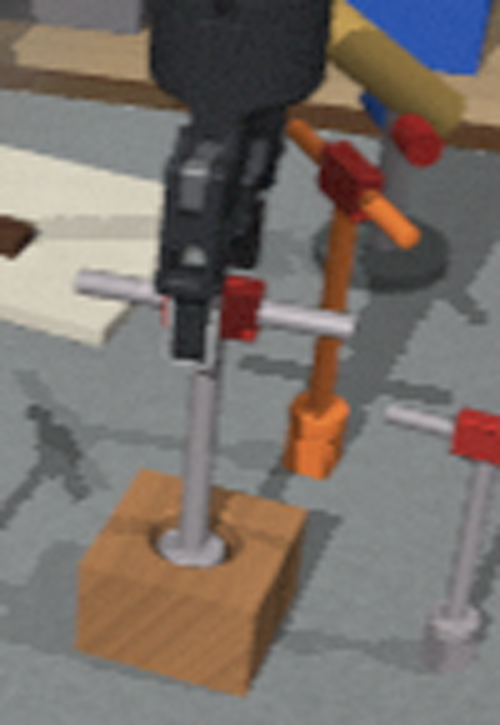

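Released cleanly; retreat upward.

>>> play_rows(moves=[[0, 0, 0, 0, 0, 2, -1], [0, 0, 0, 0, 0, 5, -1], [0, 0, 0, 0, 0, 9, -1], [0, 0, 0, 0, 0, 13, -1], [0, 0, 0, 0, 0, 16, -1]])

```text
time: 19.4
tool_pos: [467.0, -250.0, 303.7]
eef_rot: [0.72, 0.694, 0.0, 0.001]
ft_force: [0.5, -0.4, 0.7]
finger_gap: 85.4
```

>>> play_rows(moves=[[0, 0, 0, -1, 4, 0, -1], [0, 0, 0, -2, 8, 0, -1], [0, 0, 0, -3, 12, 0, -1], [0, 0, 0, -4, 16, 0, -1], [0, 0, 0, -4, 19, 0, -1]])

```text
time: 19.82
tool_pos: [425.1, -57.6, 300.5]
eef_rot: [0.72, 0.694, 0.0, -0.0]
ft_force: [0.4, 0.4, 0.6]
finger_gap: 85.2
```

>>> play_rows(moves=[[0, 0, 0, 0, 0, 0, -1], [0, 0, 0, 0, 0, 0, -1], [0, 0, 0, 0, 0, 0, -1]])

```text
time: 20.07
tool_pos: [426.9, -60.2, 300.4]
eef_rot: [0.72, 0.694, -0.0, 0.0]
ft_force: [0.3, -0.3, 0.4]
finger_gap: 85.5
```

```bash
python3 - <<'E'
from h import *
t=cam("top");s=cam("side")
for c in (t,s): cv2.imwrite(f"pics/{c['n']}18.png",c["image"][:,:,::-1])
crop(t,310,380,195,315,5,"t18.png");crop(t,150,200,220,270,12,"n18.png");crop(s,290,420,130,235,6,"s18.png")
E
```

```text
(no output)
```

View pics/top18.png

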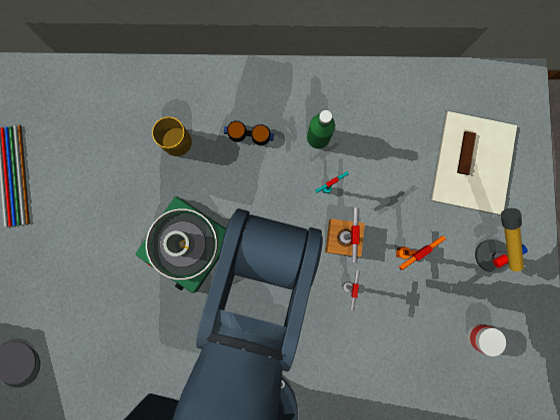

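View pics/s18.png

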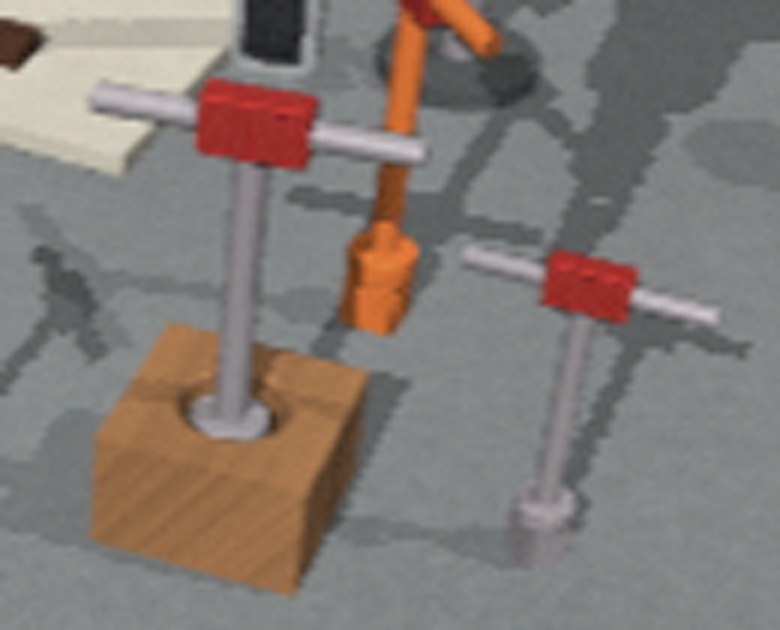

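View pics/n18.png

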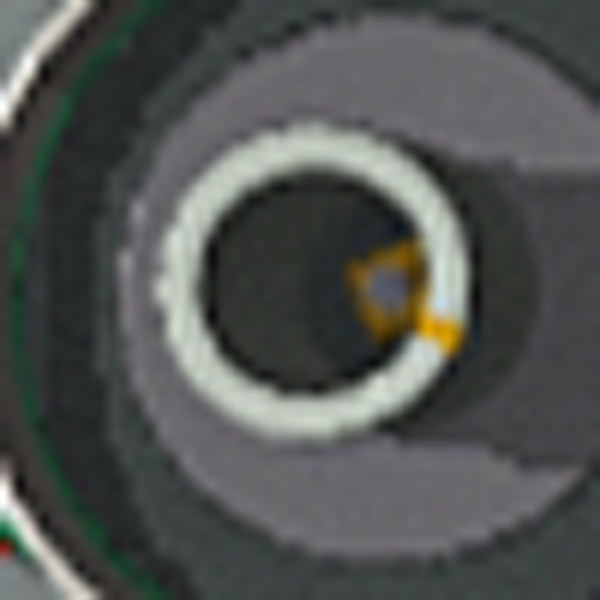

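View pics/side18.png

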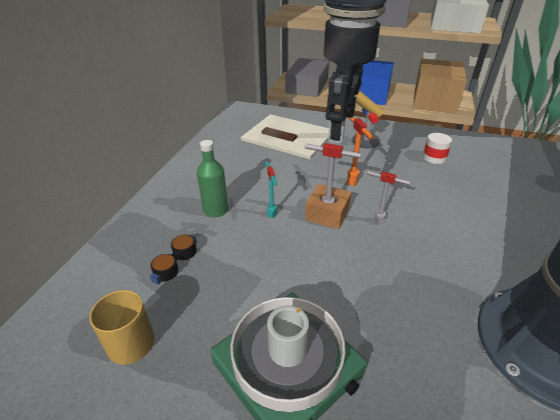

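```bash
python3 - <<'E'
from h import *
x=env.sense();print(x["time"],x["ft_force"])
print(env.sign_off())
E
```

```text
20.1667 [-0.63242477 -0.17296522 -0.04714537]
the job is handed in; nothing more can be done
None
```

I took the wrench from its stand, tightened the nut to its stop, put the wrench back upright in the stand, and handed in at 20.2 s. The sign-off reports no verdict.

**Grasp:** The first grasp closed on top of the red block (gap 10.8 mm). The pictures showed the fingertips about 28 mm higher than the reported TCP height. I opened, went down another 28 mm and gripped the block properly. The wrench was still standing in its stand at that point.

**Nut:**
- The socket went over the nut with no vertical contact, to about 1 mm above the bore floor.
- I turned it clockwise about 79° (commanded). Torque rose from 0.1–0.2 N m while turning to 0.69 N m, which I took as the stop. I then backed off 10° within the play and lifted out.
- Its corners measure about 65–70°, against about 69° expected from the rim stripe. At about 7 px across, that is too coarse to confirm the 0.06 rad tolerance. The torque rise is the main evidence that it is fully home.

**Wrench:** It touched down on the stand's floor before I released it. In the side view it stands upright in the hole, within a pixel of where it was at the start.

**Bystanders:** The bottle, tin and goggles show no visible shift in either view. The robot was clear of everything at the end.

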